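# Close up the breakers on the practice board

### The job

Close up the circuit breakers on the wooden practice board: with the fingers, push the touching row of five along its rail as one train, until the leading one butts against the end stop and no gaps are left. Only push: do not pick up or tip any breaker or let the row come apart on the way, and leave the spare breaker and the other things on the bench where they are.

Things in the scene. Friction and masses are not known exactly. Their poses are not given: they have to be found in the camera images.
- board: Fixed plywood board, 150 (its x) x 400 (its y) x 12 mm thick. A steel rail runs along its y axis through its middle: 360 mm long, 35 wide, 7.5 above the board, so the rail's top is 19.5 mm above the bench. Origin: centre of the board's underside. Place and yaw vary. The row of breakers starts near the rail's middle, with at least 55 mm of bare rail behind the end away from the stop.
- end_stop: Fixed grey plastic stop across the rail, 155 mm from the board's middle, at the board's +y OR -y end (it varies; the other end has only a flat screw head below the rail's top). 10 mm along the rail, 62 across, 34 tall above the rail's top. Origin: its middle, at the height of the rail's top; axes parallel to the board's.
- breaker1: First of five alike breakers, at the row's end towards the board's -y. Off-white, 18 mm along the rail (its y), 90 across (its x), flat sides, 28 tall above the rail; middle 46 mm is 45 tall, black toggle to 53. 0.1 kg, sits loosely astride the rail (feet 6 mm down, 1 mm play), slides with friction, not latched. Origin: its middle, at the height of the rail's top, 9 mm from each flat side.
- breaker2: Same shape and origin as breaker1; number 2 in the row counted from the board's -y end towards +y, touching its neighbours, 18 mm from centre to centre.
- breaker3: Same shape and origin as breaker1; number 3 in the row counted from the board's -y end towards +y, touching its neighbours, 18 mm from centre to centre.
- breaker4: Same shape and origin as breaker1; number 4 in the row counted from the board's -y end towards +y, touching its neighbours, 18 mm from centre to centre.
- breaker5: Same shape and origin as breaker1; number 5 in the row counted from the board's -y end towards +y, touching its neighbours, 18 mm from centre to centre.
- spare: Bystander: a sixth breaker of the same shape, standing on its feet on the bench beside the board, on the board's -x side. Origin: as for the others, 6 mm above the bench. To be left alone.
- screwdriver: Bystander: screwdriver, 190 mm long, lying on the bench along the board's +x side. Origin: on its underside.
- jar: Bystander: small jar with a cap, radius 28 mm, 70 mm tall, to the left of the board. Origin: centre of its underside.
- meter: Bystander: hand multimeter 150 x 80 x 35 mm, lying to the right of the board. Origin: centre of its underside.
There are look-alikes about, which are no part of the job. Leave any pink look-alike of the breaker5 alone.

How it is judged:
At the end, for the whole second after the job is handed in: All five breakers sit upright and still on the rail, the leading one against the end stop (gap under 3 mm), and the row closed up (all gaps between the breakers together under 3 mm; the gaps from the stop to the middle breaker together under 3 mm) (horizontal distance between end_stop and breaker3 below 0.053 m and horizontal distance between breaker1 and breaker5 below 0.075 m and (horizontal distance between end_stop and breaker1 below 0.017 m or horizontal distance between end_stop and breaker5 below 0.017 m) and z of each of breaker1, breaker2, breaker3, breaker4, breaker5 in the frame of board below 0.0225 m and angle between each of breaker1, breaker2, breaker3, breaker4, breaker5's own z axis and vertical below 0.1 rad and linear speed of each of breaker1, breaker2, breaker3, breaker4, breaker5 below 0.01 m/s); the robot touches nothing.
It fails at once if a breaker is lifted off the rail (more than 6 mm) (z of any of breaker1, breaker2, breaker3, breaker4, breaker5 in the frame of board above 0.0255 m).
It fails at once if a breaker is tipped (more than 0.3 rad) (angle between any of breaker1, breaker2, breaker3, breaker4, breaker5's own z axis and vertical above 0.3 rad).
It fails at once if the row comes apart (a gap of more than 8 mm between neighbours) (horizontal distance between breaker1 and breaker2 above 0.026 m or horizontal distance between breaker2 and breaker3 above 0.026 m or horizontal distance between breaker3 and breaker4 above 0.026 m or horizontal distance between breaker4 and breaker5 above 0.026 m).
It fails at once if a bystander is moved (more than 20 mm) (distance of any of spare, screwdriver, jar, meter from where it was at the start of the episode above 0.02 m).
It also fails if it takes over 40 s, if anything falls off the work surface, if the arm or the gripper's body presses on something with over 40 N, if the wrist force passes 120 N, or if a joint passes its speed limit or range.

### The arm

A 6-joint arm with a two-finger parallel gripper is mounted at the origin on the work surface. World frame = base frame: x ahead of the robot, y to its left, z up, the work surface at z = 0. Lengths are in m, angles in rad, forces in N, time in s.
With the tool pointing down it reaches from about 0.35 to 0.775 m from the base axis. Payload 5.5 kg.
Tool frame: the origin (TCP) lies between the finger pads; the fingertips stand 19 mm ahead of it and the grasp point (between the pads) is the TCP (env.tcp_to_tips is the distance from the TCP to the fingertips, in m); z points along the fingers, y is the direction in which the jaws open and shut (so a half turn about z gives the same grasp; the last joint's range is limited). The gripper opens to 85 mm and grips with 20 to 120 N. Pads are 22 mm wide; open, the fingers measure 114 mm over their backs; the gripper's body (76 mm by 85 mm) begins 54 mm behind the grasp point. The pads swing forward as they close: fully open they stand 13 mm farther back than shut.
Start: joints at [-1.38, 0.313, 0.046, 1.304, 0, 1.431], TCP at [0.187, -0.544, 0.217] pointing down, gripper open.
Joint ranges: [-2.76, 2.76], [-0.86, 1.69], [-1.03, 1.26], [-2.2, 2.34], [-1.47, 1.5], [-3.14, 3.14]. Speed limits (rad/s): [2.57, 2.57, 3.14, 3.14, 3.14, 3.14].

### API

Orientations are given as a unit quaternion [w, x, y, z].
In Python, from workcell import env, eyes, job gives the robot as it stands. The module is installed in compiled form; this text tells all that it offers.
- The arm moves only by the tool move_arm, never from a script. Its argument "commands" is a list of rows, each a list of 3 entries, a list of its own where there are three numbers: the shift along the world's x, y, z as a fraction of full scale, then the turn, a rotation vector about the world's x, y, z as a fraction of full scale, then the gripper command: -1 is shut, 1 is fully open, values between are in proportion. In form: [[[x, y, z], [wx, wy, wz], gripper], ...]. A call has 1 to 5 rows; each row shifts and turns the commanded pose from where the row before left it; what a row does not reach is not made up. Full scale, the value 1, is 0.04 m for a shift and 8 degrees for a turn. A row lasts 1/10 s, in which the tool goes at most 50 mm and 8.59 degrees, less where a joint would pass 70% of its speed; a pose out of reach is approached as far as the arm can. A call with a number of a shift or a turn outside -1 to 1 is refused whole. A call with a gripper value outside its range is refused whole. The fingers move at their own pace and stop on an object; "newtons" is the grip in N (left out, the last holds). Time passes only in rows, so rows that do not move let the fingers close. It gives the time, the measured TCP pose, the force and the opening at its end, in the units of the state.
- env.get_state(): the state, without advancing time (a new reading comes with each control period).
- eyes.read_camera(name): name is "scene" or "side" or "wrist"; returns a dict with "frame" (384x512x3 uint8, red, green, blue), "mtx" (3x3 intrinsics, pixels), "camera_from_world" (4x4, takes a point from world to camera coordinates); the wrist camera has in their place "mount" (4x4, takes a point from camera to tool coordinates, whose origin is the TCP and whose axes are the flange's). Camera axes: x right, y down, z forward; pixel columns grow to the right and rows downward; lengths in m; the calibration is good to about 2 mm. A picture is of the moment at which its call begins: read the wrist's pose just before it. There is no depth.
- job.hand_in(): hands the job in, once; it reports no verdict.
The state is a dict: "clock": time; "joint_pos": joint angles; "qvel": joint speeds; "tau": joint torques, N m; "tcp_pos": TCP position; "orientation": TCP orientation; "wrist_force": force on the tool from outside, world axes, zero at the start; "ft_torque": the same for the moment, N m; "finger_gap": finger opening in m.
Only numpy, scipy, OpenCV 4.12 (cv2) and the standard library are available. Lean on these libraries where they do the work, as an engineer would, in place of code of your own. Each camera call takes 0.05 s, during which the arm holds its last target.

## Working session

There is one attempt and no reset: what is moved stays moved. The work goes in short steps, Python scripts to look and compute and a tool call to move; the robot and the scene stay as the last step left them, time stands still between calls to the robot, and variables do not carry over. Pictures are saved under pics/ and viewed, and the job is handed in when it is done.

Besides the shell and the picture viewer there is one more tool, called after ">>>" as name(argument=value, ...), one argument or row to a line, values as JSON. move_arm: Moves the arm, as the interface text tells. Its arguments: {"type":"object","properties":{"commands":{"type":"array","items":{"type":"array"}},"newtons":{"type":"number"}},"required":["commands"]}

```bash
mkdir -p pics; python3 - <<'E'
from workcell import env, eyes, job
import cv2
s=env.get_state(); print(s['clock'],s['tcp_pos'],s['orientation'],s['finger_gap'])
import pickle
d={}
for n in ('scene','side'):
    r=eyes.read_camera(n); d[n]=r; cv2.imwrite(f'pics/{n}0.png',r['frame'][:,:,::-1]); print(n,r['mtx'].round(1).tolist(),r['camera_from_world'].round(3).tolist())
pickle.dump(d,open('c0.pkl','wb'))
E
```

```text
0.0 [ 0.18665543 -0.54329074  0.21559467] [-9.29839060e-04  9.86350629e-01  1.64655920e-01 -2.33781562e-05] 0.08548440530905972
scene [[387.6, 0.0, 258.3], [0.0, 387.6, 182.8], [0.0, 0.0, 1.0]] [[0.806, 0.592, -0.009, -0.431], [0.297, -0.418, -0.859, -0.091], [-0.512, 0.69, -0.512, 1.293], [0.0, 0.0, 0.0, 1.0]]
side [[499.7, 0.0, 260.3], [0.0, 499.7, 198.0], [0.0, 0.0, 1.0]] [[-0.902, -0.432, -0.007, 0.474], [-0.23, 0.494, -0.838, 0.162], [0.366, -0.754, -0.545, 1.144], [0.0, 0.0, 0.0, 1.0]]
```

View pics/scene0.png

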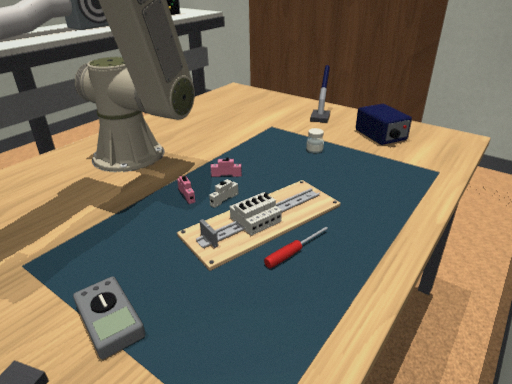

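View pics/side0.png

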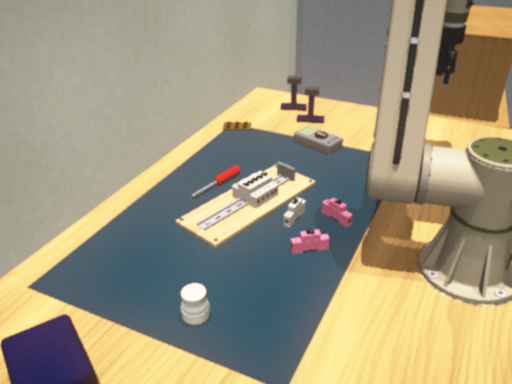

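The scene view shows the row at about (255,213), the stop at (209,232), the spare at (223,193), the pink look-alikes at (186,189) and (226,168), and the screwdriver at (295,248). The jar is at (315,140) and the meter at (108,315). In the side view the row is at (258,187) and the stop at (286,171). Next I'll look at close crops.

```bash
cat > h.py <<'E'
import numpy as np, cv2
def ray(r,uv,z):
    T=r['camera_from_world'];R=T[:3,:3];c=-R.T@T[:3,3]
    d=R.T@np.linalg.inv(r['mtx'])@np.array([uv[0],uv[1],1.]);return c+d*(z-c[2])/d[2]
def line(r,uv):
    T=r['camera_from_world'];R=T[:3,:3];c=-R.T@T[:3,3]
    d=R.T@np.linalg.inv(r['mtx'])@np.array([uv[0],uv[1],1.]);return c,d/np.linalg.norm(d)
def tri(r1,u1,r2,u2):
    P=[r['mtx']@r['camera_from_world'][:3] for r in (r1,r2)]
    X=cv2.triangulatePoints(P[0],P[1],np.float64(u1),np.float64(u2)).ravel();return X[:3]/X[3]
def proj(r,p):
    q=r['mtx']@(r['camera_from_world'][:3]@np.append(p,1));return q[:2]/q[2]
E
python3 - <<'E'
import pickle,cv2
d=pickle.load(open('c0.pkl','rb'))
for n,(x0,y0,x1,y1) in dict(scene=(170,150,350,270),side=(170,150,360,250)).items():
    im=d[n]['frame'][y0:y1,x0:x1,::-1]
    im=cv2.resize(im,None,fx=4,fy=4,interpolation=cv2.INTER_CUBIC)
    for k in range(0,x1-x0,20): cv2.putText(im,str(x0+k),(4*k,10),0,.35,(0,255,255)); cv2.line(im,(4*k,12),(4*k,18),(0,255,255))
    for k in range(0,y1-y0,20): cv2.putText(im,str(y0+k),(0,4*k+4),0,.35,(0,255,255))
    cv2.imwrite(f'pics/{n}0c.png',im)
E
```

```text
(no output)
```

View pics/scene0c.png

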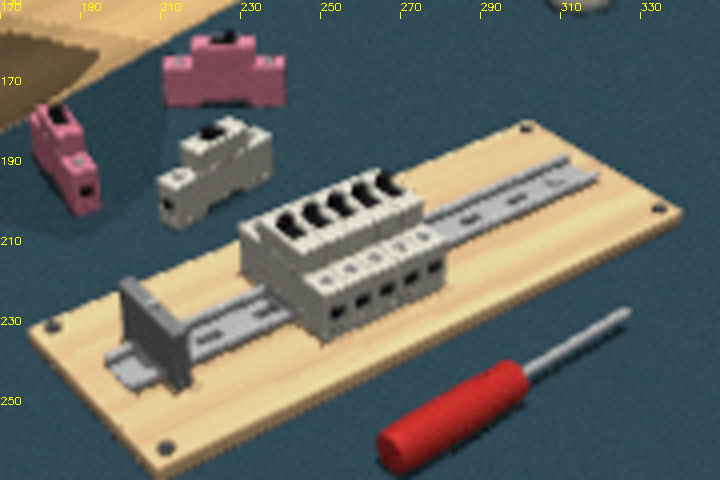

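View pics/side0c.png

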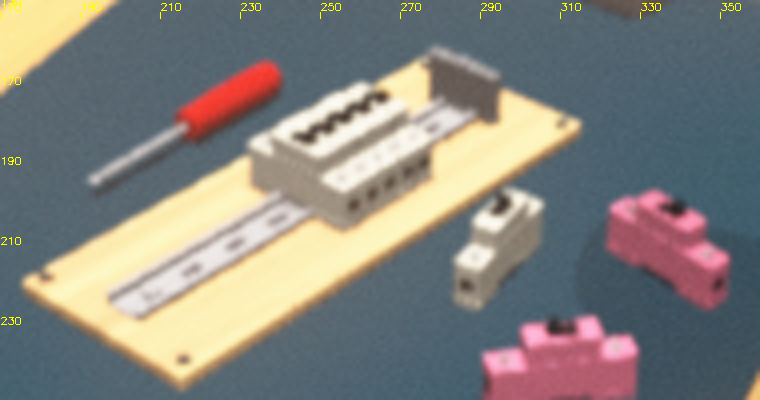

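The only off-white row of five on the rail is at scene (255,213) and side (258,187). Look-alikes are the lone off-white spare at scene (223,193), which stands on the bench, and two pink ones at (186,189) and (226,168). I choose the row. Now measuring.

```bash
python3 - <<'E'
import pickle,cv2,numpy as np
from h import *
d=pickle.load(open('c0.pkl','rb'));S,D=d['scene'],d['side']
# board outline: plywood mask in each view
for n,box in dict(scene=(172,175,345,270),side=(172,160,320,250)).items():
    f=d[n]['frame'];x0,y0,x1,y1=box
    hsv=cv2.cvtColor(f[y0:y1,x0:x1],cv2.COLOR_RGB2HSV)
    g=(hsv[...,2]>100).astype(np.uint8)
    m=((f[y0:y1,x0:x1,0].astype(int)-f[y0:y1,x0:x1,2])>40)&(hsv[...,0]<28)&(hsv[...,0]>8)
    m=m.astype(np.uint8);k,l,st,_=cv2.connectedComponentsWithStats(m)
    i=1+np.argmax(st[1:,4]);c=cv2.findContours((l==i).astype(np.uint8),0,2)[0]
    h=cv2.convexHull(np.vstack(c));a=cv2.approxPolyDP(h,5,True).reshape(-1,2)+[x0,y0];print(n,st[i],a.tolist())
    print([ray(d[n],p,.012).round(3).tolist() for p in a])
    # toggles
    g=f[...,:3].max(2); b=dict(scene=(225,190,275,215),side=(235,165,275,190))[n]
    sub=cv2.resize(g[b[1]:b[3],b[0]:b[2]],None,fx=4,fy=4,interpolation=cv2.INTER_CUBIC)
    k,l,st,ce=cv2.connectedComponentsWithStats((sub<70).astype(np.uint8))
    for j in range(1,k):
        if st[j,4]>20: print(st[j,4],(ce[j]/4+b[:2]).round(1))
for a,b in [((177.5,231.5),(277,165)),((302.5,180.5),(216,244)),((340.5,202.5),(175.5,220)),((0,0),(0,0))][:3]:
    print('corner',tri(S,a,D,b).round(4),ray(S,a,.012).round(4),ray(D,b,.012).round(4))
E
```

```text
scene [   5    5  163   90 3437] [[339, 202], [211, 269], [177, 233], [302, 180]]
[[0.7, 0.134, 0.012], [0.596, -0.25, 0.012], [0.449, -0.207, 0.012], [0.562, 0.176, 0.012]]
336 [266.5 195.7]
307 [260.7 198.8]
222 [227.9 199.3]
306 [254.6 201.1]
319 [248.4 203.8]
338 [242.1 206.5]
side [   4   12  139   75 3013] [[314, 180], [216, 246], [176, 222], [230, 189], [295, 172]]
[[0.45, -0.205, 0.012], [0.555, 0.184, 0.012], [0.698, 0.142, 0.012], [0.649, -0.058, 0.012], [0.518, -0.225, 0.012]]
corner [ 0.5436 -0.2211  0.0469] [ 0.4454 -0.2024  0.012 ] [ 0.5841 -0.2413  0.012 ]
corner [0.5615 0.176  0.0104] [0.5645 0.1748 0.012 ] [0.5592 0.1772 0.012 ]
corner [0.7042 0.1345 0.0118] [0.7042 0.1341 0.012 ] [0.7042 0.1348 0.012 ]
```

```bash
python3 - <<'E'
import pickle,cv2,numpy as np
from h import *
d=pickle.load(open('c0.pkl','rb'));S,D=d['scene'],d['side']
c=np.array([.576,-.035]);u=np.array([.281,.960]);x=np.array([.960,-.281])
g=D['frame'].max(2);b=(235,165,275,190)
sub=cv2.resize(g[b[1]:b[3],b[0]:b[2]],None,fx=8,fy=8,interpolation=cv2.INTER_CUBIC)
for t in (60,80,100):
    k,l,st,ce=cv2.connectedComponentsWithStats((sub<t).astype(np.uint8))
    print(t,[(st[j,4],(ce[j]/8+b[:2]).round(1).tolist()) for j in range(1,k) if st[j,4]>20])
def bd(p): return (round((p[:2]-c)@x,4),round((p[:2]-c)@u,4),round(p[2],4))
for q in [(266.5,195.7),(260.7,198.8),(254.6,201.1),(248.4,203.8),(242.1,206.5)]: print(bd(ray(S,q,.0195+.049)))
# stop top corners  scene (200.5,220),(217,232.5); side (277.5,162.5),(294.5,168.5)
for a,e in [((201,220),(294.5,169)),((216.5,231.5),(278,163))]: print('stop',bd(tri(S,a,D,e)))
E
```

```text
60 []
80 [(np.int32(126), [236.0, 176.3]), (np.int32(50), [256.1, 179.1]), (np.int32(49), [246.9, 184.3])]
100 [(np.int32(944), [237.8, 175.1]), (np.int32(141), [265.0, 174.2]), (np.int32(1326), [253.4, 180.4])]
(np.float64(-0.0018), np.float64(0.0113), np.float64(0.0685))
(np.float64(0.0004), np.float64(-0.0083), np.float64(0.0685))
(np.float64(-0.0007), np.float64(-0.0259), np.float64(0.0685))
(np.float64(-0.0006), np.float64(-0.0443), np.float64(0.0685))
(np.float64(-0.0005), np.float64(-0.0626), np.float64(0.0685))
stop (np.float64(-0.0336), np.float64(-0.1554), np.float64(0.0525))
stop (np.float64(0.0246), np.float64(-0.1506), np.float64(0.0528))
```

>>> move_arm(
  commands=[
    [[0.675, 0.935, 0], [0, 0, 0.456], 0],
    [[0.675, 0.935, 0], [0, 0, 0.456], 0],
    [[0.675, 0.935, 0], [0, 0, 0.456], 0],
    [[0.675, 0.935, 0], [0, 0, 0.456], 0],
    [[0.675, 0.935, 0], [0, 0, 0.456], 0],
  ],
)

```text
clock: 0.6
tcp_pos: [0.3223, -0.3551, 0.2162]
orientation: [-0.0, 0.947, 0.32, -0.0]
wrist_force: [1.7, -0.6, 0.2]
finger_gap: 0.0427
```

>>> move_arm(
  commands=[
    [[0.675, 0.935, 0], [0, 0, 0.456], 0],
    [[0.675, 0.935, 0], [0, 0, 0.456], 0],
    [[0.675, 0.935, 0], [0, 0, 0.456], 0],
    [[0.675, 0.935, 0], [0, 0, 0.456], 0],
    [[0.675, 0.935, 0], [0, 0, 0.456], 0],
  ],
)

```text
clock: 1.1
tcp_pos: [0.4573, -0.168, 0.2163]
orientation: [-0.0, 0.885, 0.466, -0.0]
wrist_force: [0.9, -0.7, 0.1]
finger_gap: 0.0428
```

>>> move_arm(
  commands=[
    [[0.675, 0.935, 0], [0, 0, 0.456], 0],
    [[0.675, 0.935, 0], [0, 0, 0.456], 0],
    [[0.675, 0.935, 0], [0, 0, 0.456], 0],
    [[0.675, 0.935, 0], [0, 0, 0.456], 0],
    [[0.675, 0.935, 0], [0, 0, 0.456], 0],
  ],
)

```text
clock: 1.6
tcp_pos: [0.5924, 0.019, 0.2161]
orientation: [-0.0, 0.799, 0.601, -0.0]
wrist_force: [0.4, -1.3, -0.1]
finger_gap: 0.0432
```

>>> move_arm(
  commands=[
    [[0, 0, 0], [0, 0, 0], 0],
    [[0, 0, 0], [0, 0, 0], 0],
  ],
)

```text
clock: 1.8
tcp_pos: [0.5915, 0.0181, 0.2155]
orientation: [-0.001, 0.8, 0.6, -0.001]
wrist_force: [-0.8, -0.9, -0.5]
finger_gap: 0.0428
```

```bash
python3 - <<'E'
from workcell import env, eyes, job
import cv2,pickle
print(env.tcp_to_tips)
s=env.get_state(); print({k:s[k] for k in ('clock','tcp_pos','orientation','finger_gap','wrist_force','joint_pos')})
r=eyes.read_camera('wrist'); r['s']=s; pickle.dump(r,open('w1.pkl','wb'));cv2.imwrite('pics/w1.png',r['frame'][:,:,::-1]); print(r['mount'].round(4).tolist(),r['mtx'].tolist())
E
```

```text
0.019
{'clock': 1.8, 'tcp_pos': array([0.59151458, 0.01814184, 0.21549124]), 'orientation': array([-5.02418431e-04,  7.99766589e-01,  6.00310309e-01, -8.26727177e-04]), 'finger_gap': 0.042801923197958884, 'wrist_force': array([-0.84001324, -0.86472525, -0.52391611]), 'joint_pos': array([-1.04728002e-01,  3.48306270e-01,  9.31055083e-02,  1.31749085e+00,
       -3.89210409e-04,  1.74908622e+00])}
[[-0.0005, -0.9557, -0.2943, 0.0743], [1.0, -0.0007, 0.0006, 0.0005], [-0.0008, -0.2943, 0.9557, -0.1583], [0.0, 0.0, 0.0, 1.0]] [[275.53723115780616, 0.0, 253.13969190373345], [0.0, 275.53723115780616, 190.95518215786743], [0.0, 0.0, 1.0]]
```

View pics/w1.png

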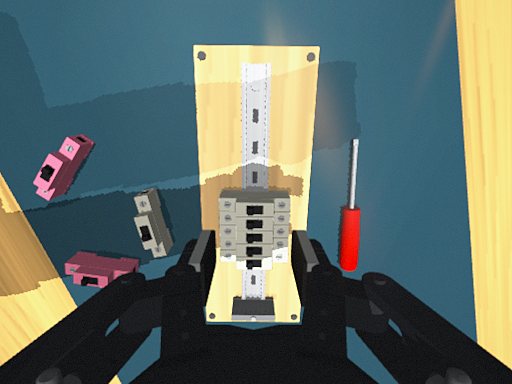

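The wrist view shows the board aligned with the image. The row spans (220-290, 190-262) with its free end up at row ~190-197. The stop is at (254,305) and the bare rail is above the row.

```bash
python3 - <<'E'
import cv2,pickle,numpy as np
from scipy.spatial.transform import Rotation as Ro
from h import *
r=pickle.load(open('w1.pkl','rb'));s=r['s']
q=s['orientation'];T=np.eye(4);T[:3,:3]=Ro.from_quat([q[1],q[2],q[3],q[0]]).as_matrix();T[:3,3]=s['tcp_pos']
r['camera_from_world']=np.linalg.inv(T@r['mount'])
c=np.array([.576,-.035]);u=np.array([.281,.960]);x=np.array([.960,-.281])
def bd(p): return [round(float(v),4) for v in ((p[:2]-c)@x,(p[:2]-c)@u,p[2])]
for q in [(201,57),(312,56),(212,316),(295,316)]: print('screw',bd(ray(r,q,.012)))
for n,q,z in [('railend',(255,63),.0195),('tog5',(254,210),.07),('tog1',(254,264),.07)]: print(n,bd(ray(r,q,z)))
for y in (.019,): 
  for z in (.0195,.0475,.0645): print([proj(r,np.append(c+a*x+y*u,z)).round(1).tolist() for a in (-.045,-.023,.023,.045)])
print(np.degrees(np.arctan2(-T[0,1],T[1,1])), T[:3,1])
im=cv2.resize(r['frame'][170:320,190:320,::-1],None,fx=4,fy=4,interpolation=cv2.INTER_CUBIC)
cv2.imwrite('pics/w1c.png',im)
E
```

```text
screw [-0.0621, 0.1855, 0.012]
screw [0.0705, 0.1868, 0.012]
screw [-0.0651, -0.1912, 0.012]
screw [0.0676, -0.1909, 0.012]
railend [0.0024, 0.178, 0.0195]
tog5 [0.0015, 0.0125, 0.07]
tog1 [0.0016, -0.0601, 0.07]
[[219.4, 191.9], [235.8, 191.9], [269.9, 192.0], [286.3, 192.0]]
[[216.8, 198.6], [234.4, 198.6], [271.2, 198.6], [288.8, 198.7]]
[[215.0, 203.2], [233.4, 203.2], [272.1, 203.2], [290.6, 203.3]]
-106.21574657815358 [ 0.96021543 -0.27925456 -0.00179622]
```

View pics/w1c.png

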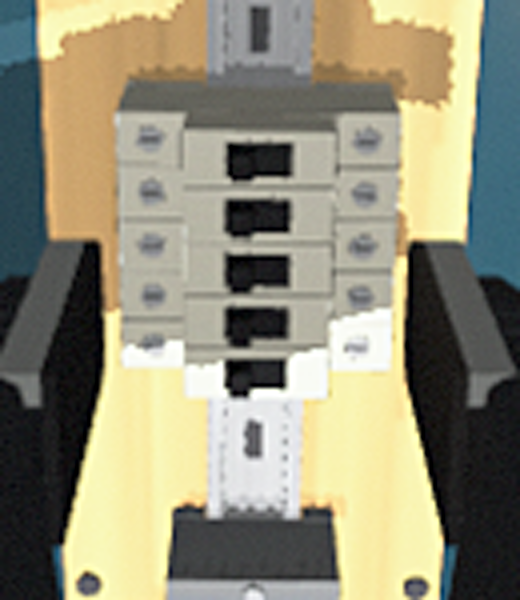

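>>> move_arm(
  commands=[
    [[0, 0, -0.85], [0, 0, 0], 0],
    [[0, 0, -0.85], [0, 0, 0], 0],
    [[0, 0, -0.85], [0, 0, 0], 0],
    [[0, 0, -0.85], [0, 0, 0], 0],
    [[0, 0, -0.7], [0, 0, 0], 0],
  ],
)

```text
clock: 2.35
tcp_pos: [0.5901, 0.0154, 0.051]
orientation: [-0.0, 0.801, 0.598, -0.001]
wrist_force: [0.2, 0.3, 0.1]
finger_gap: 0.043
```

>>> move_arm(
  commands=[
    [[0, 0, -0.1], [0, 0, 0], 0],
    [[0, 0, 0], [0, 0, 0], 0],
  ],
)

```text
clock: 2.55
tcp_pos: [0.5906, 0.016, 0.0484]
orientation: [-0.001, 0.801, 0.599, -0.001]
wrist_force: [-0.6, 0.0, 0.8]
finger_gap: 0.0427
```

```bash
cat > look.py <<'E'
import sys,cv2
from workcell import env,eyes
t=sys.argv[1]
s=env.get_state(); print(s['clock'],s['tcp_pos'].round(4),s['wrist_force'].round(1),s['finger_gap'])
a=eyes.read_camera('scene')['frame'][150:270,170:350,::-1]
b=eyes.read_camera('side')['frame'][145:255,170:350,::-1]
cv2.imwrite(f'pics/{t}a.png',cv2.resize(a,None,fx=4,fy=4,interpolation=cv2.INTER_CUBIC))
cv2.imwrite(f'pics/{t}b.png',cv2.resize(b,None,fx=4,fy=4,interpolation=cv2.INTER_CUBIC))
E
python3 look.py p2
```

```text
2.55 [0.5906 0.016  0.0484] [-0.6  0.   0.8] 0.04270276165986009
```

View pics/p2a.png

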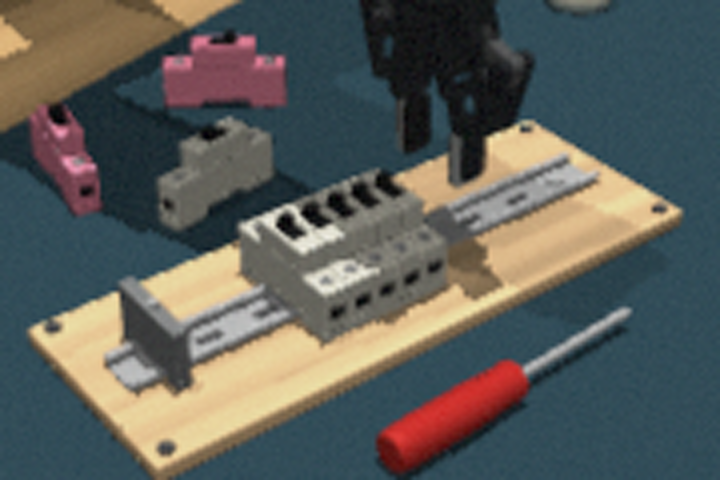

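View pics/p2b.png

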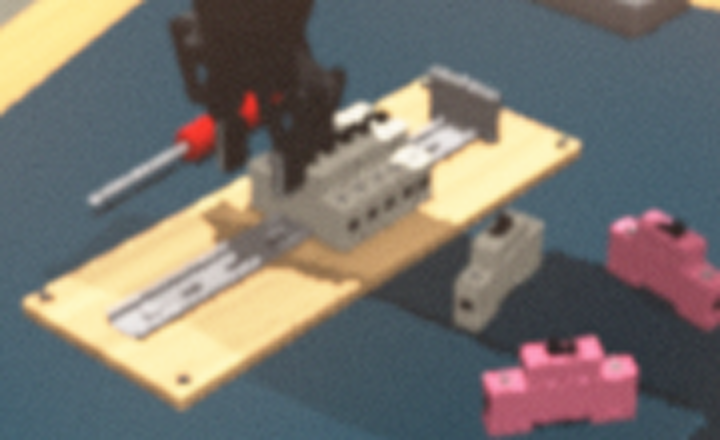

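```bash
python3 - <<'E'
import pickle,numpy as np
from h import *
d=pickle.load(open('c0.pkl','rb'))
x=np.array([.960,-.281]);u=np.array([.281,.960]);t=np.array([.5906,.016])
for a in (-.026,.026):
  for z in (.02,.03,.04):
    for n,o in (('scene',(170,150)),('side',(170,145))):
      print(n,a,z,[((proj(d[n],np.append(t+a*x+v*u,z))-o)*4).round(0).tolist() for v in (-.011,.011)])
E
```

```text
scene -0.026 0.02 [[400.0, 214.0], [426.0, 202.0]]
side -0.026 0.02 [[302.0, 246.0], [279.0, 260.0]]
scene -0.026 0.03 [[400.0, 201.0], [426.0, 189.0]]
side -0.026 0.03 [[302.0, 233.0], [279.0, 247.0]]
scene -0.026 0.04 [[400.0, 188.0], [426.0, 177.0]]
side -0.026 0.04 [[302.0, 221.0], [279.0, 235.0]]
scene 0.026 0.02 [[452.0, 250.0], [478.0, 238.0]]
side 0.026 0.02 [[247.0, 218.0], [224.0, 231.0]]
scene 0.026 0.03 [[452.0, 237.0], [479.0, 225.0]]
side 0.026 0.03 [[246.0, 205.0], [223.0, 219.0]]
scene 0.026 0.04 [[453.0, 224.0], [479.0, 212.0]]
side 0.026 0.04 [[246.0, 193.0], [222.0, 206.0]]
```

```bash
python3 - <<'E'
from workcell import env,eyes
import cv2
s=env.get_state();print(s['clock'],s['tcp_pos'],s['joint_pos'],s['wrist_force'])
cv2.imwrite('pics/w3.png',eyes.read_camera('wrist')['frame'][:,:,::-1])
r=eyes.read_camera('scene');print(r['camera_from_world'].round(3).tolist());cv2.imwrite('pics/s3.png',r['frame'][:,:,::-1])
s=env.get_state();print(s['clock'],s['tcp_pos'])
E
```

```text
2.65 [0.59280255 0.01622807 0.05039057] [-1.07869601e-01  4.43314008e-01 -1.84932019e-01  9.39872787e-01
 -1.42266991e-04  1.74910141e+00] [-0.68988321 -0.10206144  0.44132464]
[[0.806, 0.592, -0.009, -0.431], [0.297, -0.418, -0.859, -0.091], [-0.512, 0.69, -0.512, 1.293], [0.0, 0.0, 0.0, 1.0]]
2.75 [0.59325769 0.01661327 0.05066039]
```

View pics/w3.png

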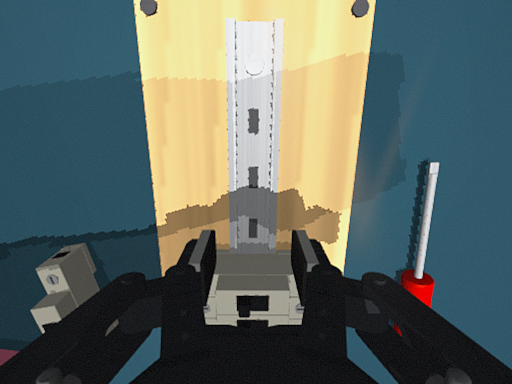

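View pics/s3.png

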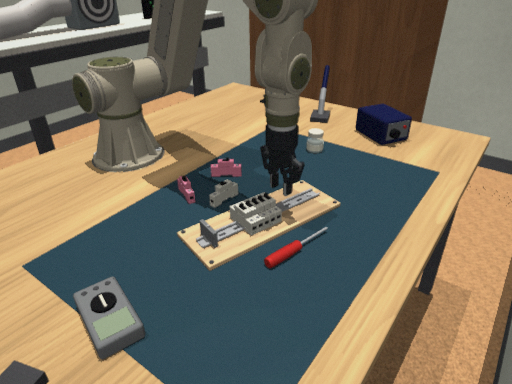

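```bash
python3 - <<'E'
import pickle,numpy as np,cv2
from workcell import env,eyes
from h import *
d=pickle.load(open('c0.pkl','rb'));S,D=d['scene'],d['side']
for a,b in [((286.75,196.25),(228,187.5)),((273,187.5),(243.25,193.25))]:
    p=tri(S,a,D,b);print(p.round(4),proj(S,p)-a,proj(D,p)-b)
s=env.get_state();print(s['tcp_pos'],s['wrist_force'],s['tau'])
a=eyes.read_camera('scene')['frame'][140:230,225:325,::-1]
b=eyes.read_camera('side')['frame'][130:220,190:290,::-1]
cv2.imwrite('pics/p3.png',cv2.resize(np.hstack([a,b]),None,fx=4,fy=4,interpolation=cv2.INTER_CUBIC))
E
```

```text
[0.6153 0.0094 0.0637] [0.12588886 0.00718582] [ 0.06996561 -0.00513626]
[0.5649 0.0207 0.0655] [-0.4571625  -0.04938828] [-0.26818799  0.03434183]
[0.59325769 0.01661327 0.05066039] [ 0.369415    0.15596202 -0.12744811] [-1.31674977e-01 -5.13678253e+01  2.62419820e+01  1.72462442e-02
 -5.89202391e-03 -1.01306466e-04]
```

View pics/p3.png

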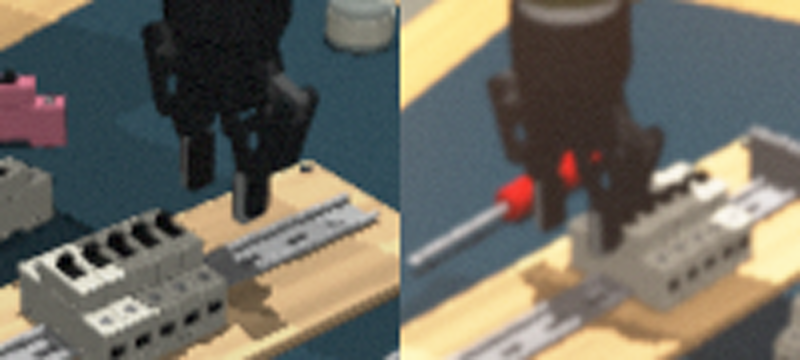

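```bash
python3 - <<'E'
import pickle,numpy as np,cv2
from scipy.spatial.transform import Rotation as Ro
from h import *
r=pickle.load(open('w1.pkl','rb'));d=pickle.load(open('c0.pkl','rb'))
q=r['s']['orientation'];T=np.eye(4);T[:3,:3]=Ro.from_quat([q[1],q[2],q[3],q[0]]).as_matrix();T[:3,3]=[.5928,.0162,.0504]
r['camera_from_world']=np.linalg.inv(T@r['mount'])
for uv in [(149,7),(361,7)]: print(ray(r,uv,.012).round(4))
for uv in [(200+102.5,150+31.5),(170+660/4,150+209/4)]: print('scene',ray(d['scene'],uv,.012).round(4))
# tips triangulated seen in wrist
for p in ([.6153,.0094,.0637],[.5649,.0207,.0655]): print(proj(r,np.array(p)), proj(r,np.array(p)-[0,0,.03]))
E
```

```text
[0.5686 0.1617 0.012 ]
[0.6946 0.1249 0.012 ]
scene [0.5674 0.1699 0.012 ]
scene [0.6919 0.1268 0.012 ]
[292.43037082 239.99038705] [286.51977358 219.66356984]
[203.68347248 246.45404723] [211.25317874 225.06714059]
```

>>> move_arm(
  commands=[
    [[0, 0, -0.2], [0, 0, 0], 0],
    [[0, 0, -0.1], [0, 0, 0], 0],
    [[0, 0, 0], [0, 0, 0], 0],
  ],
)

```text
clock: 3.15
tcp_pos: [0.5909, 0.0173, 0.0355]
orientation: [-0.001, 0.8, 0.6, -0.001]
wrist_force: [-0.7, -0.2, 0.4]
finger_gap: 0.0426
```

```bash
cat > look2.py <<'E'
import sys,cv2,numpy as np
from workcell import env,eyes
s=env.get_state();print(s['clock'],s['tcp_pos'].round(4),s['wrist_force'].round(2),s['finger_gap'])
a=eyes.read_camera('scene')['frame'][150:240,215:315,::-1]
b=eyes.read_camera('side')['frame'][130:220,210:310,::-1]
cv2.imwrite(f'pics/{sys.argv[1]}.png',cv2.resize(np.hstack([a,b]),None,fx=4,fy=4,interpolation=cv2.INTER_CUBIC))
E
python3 look2.py p4
```

```text
3.15 [0.5909 0.0173 0.0355] [-0.73 -0.22  0.41] 0.04261901128042472
```

View pics/p4.png

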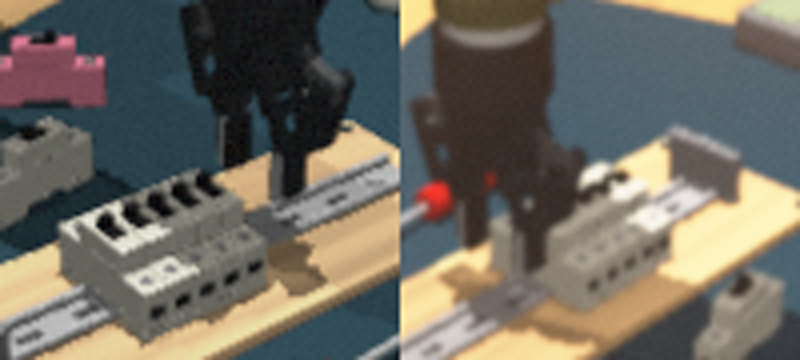

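```bash
python3 - <<'E'
import pickle
from h import *
d=pickle.load(open('c0.pkl','rb'));S,D=d['scene'],d['side']
for a,b in [((287.5,198.75),(227.5,191.75)),((274.25,190.75),(242.5,197.5))]: print(tri(S,a,D,b).round(4))
E
```

```text
[0.6146 0.0144 0.0534]
[0.5658 0.0244 0.0543]
```

Triangulated fingertip height is about 0.053, while the spec and the TCP reading imply about 0.02. There is no contact force, so I'll go on down in small steps while watching force and image.

>>> move_arm(
  commands=[
    [[0, 0, -0.1], [0, 0, 0], 0],
    [[0, 0, 0], [0, 0, 0], 0],
  ],
)

```text
clock: 3.45
tcp_pos: [0.5914, 0.0172, 0.032]
orientation: [-0.0, 0.8, 0.6, -0.0]
wrist_force: [-0.0, -0.8, -0.3]
finger_gap: 0.043
```

>>> move_arm(
  commands=[
    [[0, 0, -0.1], [0, 0, 0], 0],
    [[0, 0, 0], [0, 0, 0], 0],
  ],
)

```text
clock: 3.65
tcp_pos: [0.5914, 0.0172, 0.0279]
orientation: [-0.0, 0.8, 0.6, -0.0]
wrist_force: [0.3, -0.2, -0.2]
finger_gap: 0.0427
```

```bash
python3 look2.py p5
```

```text
3.65 [0.5914 0.0172 0.0279] [ 0.34 -0.24 -0.19] 0.04270332635286452
```

View pics/p5.png

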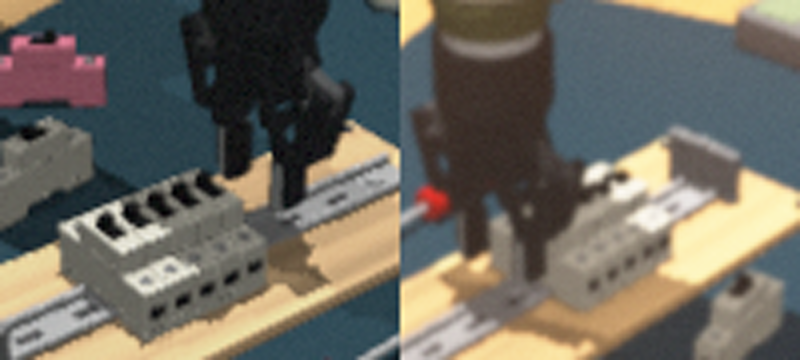

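>>> move_arm(
  commands=[
    [[0, 0, -0.1], [0, 0, 0], 0],
    [[0, 0, 0], [0, 0, 0], 0],
  ],
)

```text
clock: 3.95
tcp_pos: [0.5914, 0.0172, 0.024]
orientation: [-0.0, 0.8, 0.6, -0.0]
wrist_force: [-1.0, -0.2, -0.7]
finger_gap: 0.0426
```

>>> move_arm(
  commands=[
    [[0, 0, -0.08], [0, 0, 0], 0],
    [[0, 0, 0], [0, 0, 0], 0],
  ],
)

```text
clock: 4.15
tcp_pos: [0.5914, 0.0172, 0.0208]
orientation: [-0.0, 0.8, 0.6, -0.0]
wrist_force: [-0.0, -0.6, -0.1]
finger_gap: 0.0429
```

```bash
python3 look2.py p6
```

```text
4.15 [0.5914 0.0172 0.0208] [-0.   -0.57 -0.15] 0.042937879145606254
```

View pics/p6.png

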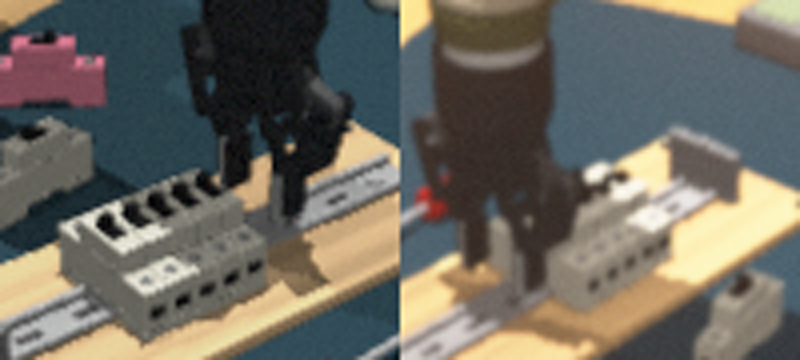

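Camera says tips ≈0.039 and there's no contact; by the spec they'd be inside the board by now, so I trust the cameras. Down another 9 mm.

>>> move_arm(
  commands=[
    [[0, 0, -0.1], [0, 0, 0], 0],
    [[0, 0, 0], [0, 0, 0], 0],
  ],
)

```text
clock: 4.45
tcp_pos: [0.5914, 0.0172, 0.0168]
orientation: [-0.0, 0.8, 0.6, -0.0]
wrist_force: [0.6, -0.0, 0.9]
finger_gap: 0.0427
```

>>> move_arm(
  commands=[
    [[0, 0, -0.12], [0, 0, 0], 0],
    [[0, 0, 0], [0, 0, 0], 0],
  ],
)

```text
clock: 4.65
tcp_pos: [0.5913, 0.0172, 0.0118]
orientation: [-0.0, 0.8, 0.6, -0.0]
wrist_force: [0.5, 0.3, -0.8]
finger_gap: 0.0424
```

```bash
python3 look2.py p7
```

```text
4.65 [0.5913 0.0172 0.0118] [ 0.45  0.27 -0.82] 0.04243878260035183
```

View pics/p7.png

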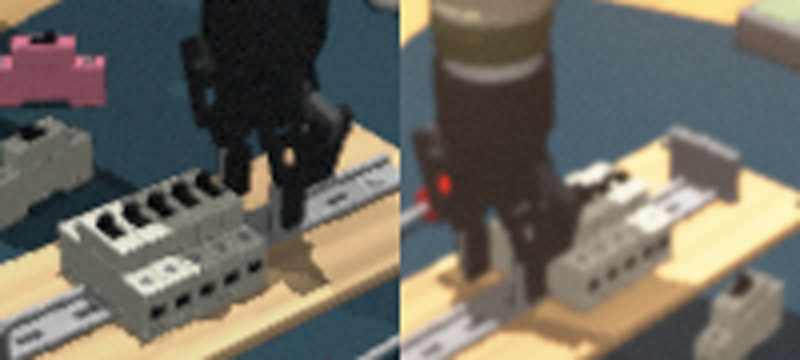

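```bash
python3 - <<'E'
import pickle
from h import *
d=pickle.load(open('c0.pkl','rb'));S,D=d['scene'],d['side']
print(tri(S,(287.75,207.5),D,(229.25,198.75)).round(4))
E
```

```text
[0.6145 0.0112 0.0292]
```

>>> move_arm(
  commands=[
    [[-0.035, -0.12, 0], [0, 0, 0], 0],
    [[-0.035, -0.12, 0], [0, 0, 0], 0],
    [[-0.035, -0.12, 0], [0, 0, 0], 0],
    [[-0.014, -0.048, 0], [0, 0, 0], 0],
    [[-0.014, -0.048, 0], [0, 0, 0], 0],
  ],
)

```text
clock: 5.25
tcp_pos: [0.5864, -0.0016, 0.0126]
orientation: [0.0, 0.801, 0.599, 0.0]
wrist_force: [0.2, 0.4, 0.7]
finger_gap: 0.0431
```

>>> move_arm(
  commands=[
    [[-0.014, -0.048, 0], [0, 0, 0], 0],
    [[-0.014, -0.048, 0], [0, 0, 0], 0],
    [[-0.014, -0.048, 0], [0, 0, 0], 0],
  ],
)

```text
clock: 5.55
tcp_pos: [0.5849, -0.0063, 0.0126]
orientation: [-0.0, 0.8, 0.6, 0.001]
wrist_force: [-0.0, 3.4, -0.2]
finger_gap: 0.0428
```

>>> move_arm(
  commands=[
    [[-0.014, -0.048, 0], [0, 0, 0], 0],
    [[-0.014, -0.048, 0], [0, 0, 0], 0],
    [[-0.014, -0.048, 0], [0, 0, 0], 0],
  ],
)

```text
clock: 5.85
tcp_pos: [0.5832, -0.0125, 0.0126]
orientation: [-0.0, 0.8, 0.6, 0.0]
wrist_force: [0.0, 2.9, -0.7]
finger_gap: 0.0431
```

```bash
python3 look2.py p8
```

```text
5.85 [ 0.5832 -0.0125  0.0126] [ 0.02  2.88 -0.72] 0.04306524091044902
```

View pics/p8.png

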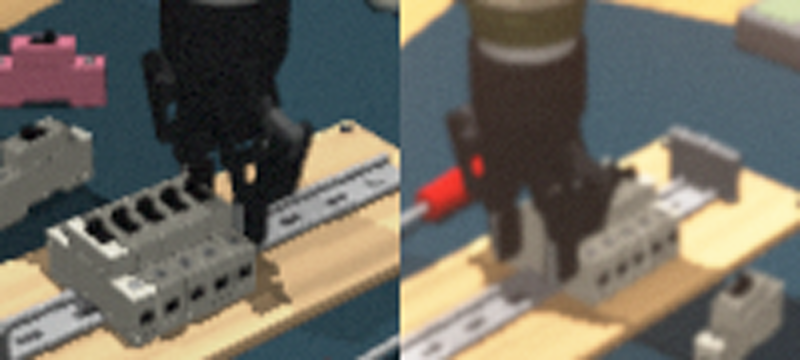

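Contact: ~3 N, row moving. I'll zoom in to check for gaps before pushing on.

```bash
cat > look3.py <<'E'
import sys,cv2,numpy as np
from workcell import env,eyes
s=env.get_state();print(s['clock'],s['tcp_pos'].round(4),s['wrist_force'].round(2))
a=eyes.read_camera('scene')['frame'][180:255,190:290,::-1]
cv2.imwrite(f'pics/{sys.argv[1]}.png',cv2.resize(a,None,fx=8,fy=8,interpolation=cv2.INTER_CUBIC))
E
python3 look3.py q1
```

```text
5.95 [ 0.583  -0.0128  0.0126] [0.23 2.7  0.11]
```

View pics/q1.png

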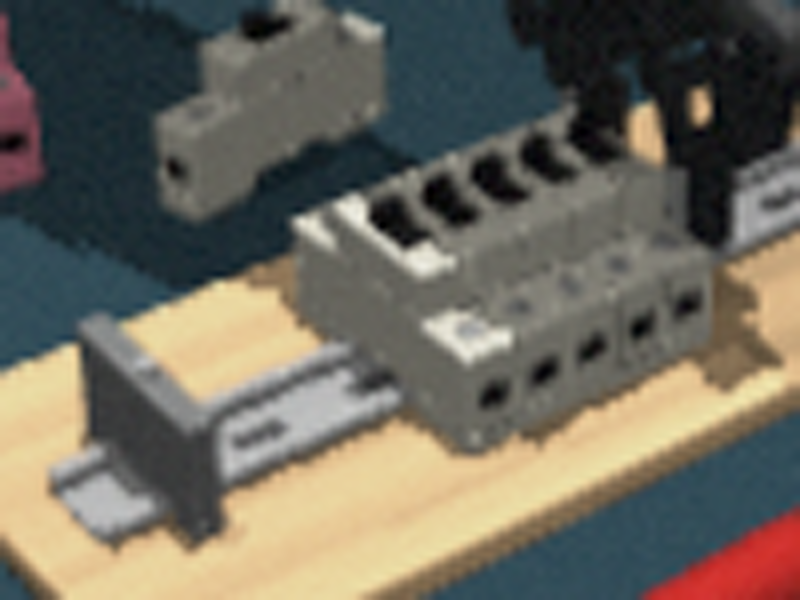

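The row is closed up with even spacing: the holes at (495,395), (545,370), (593,347), (641,325) and (688,303) are equally spaced. I'll keep pushing slowly.

>>> move_arm(
  commands=[
    [[-0.02, -0.07, 0], [0, 0, 0], 0],
    [[-0.02, -0.07, 0], [0, 0, 0], 0],
    [[-0.02, -0.07, 0], [0, 0, 0], 0],
    [[-0.02, -0.07, 0], [0, 0, 0], 0],
    [[-0.02, -0.07, 0], [0, 0, 0], 0],
  ],
)

```text
clock: 6.5
tcp_pos: [0.579, -0.0269, 0.0126]
orientation: [0.0, 0.8, 0.599, 0.0]
wrist_force: [1.3, 3.1, 0.6]
finger_gap: 0.0426
```

>>> move_arm(
  commands=[
    [[-0.02, -0.07, 0], [0, 0, 0], 0],
    [[-0.02, -0.07, 0], [0, 0, 0], 0],
    [[-0.02, -0.07, 0], [0, 0, 0], 0],
    [[-0.02, -0.07, 0], [0, 0, 0], 0],
    [[-0.02, -0.07, 0], [0, 0, 0], 0],
  ],
)

```text
clock: 7.0
tcp_pos: [0.575, -0.0408, 0.0126]
orientation: [0.0, 0.8, 0.6, 0.0]
wrist_force: [0.4, 4.1, 0.2]
finger_gap: 0.0426
```

```bash
python3 look3.py q2
```

```text
7.0 [ 0.575  -0.0408  0.0126] [0.42 4.1  0.2 ]
```

View pics/q2.png

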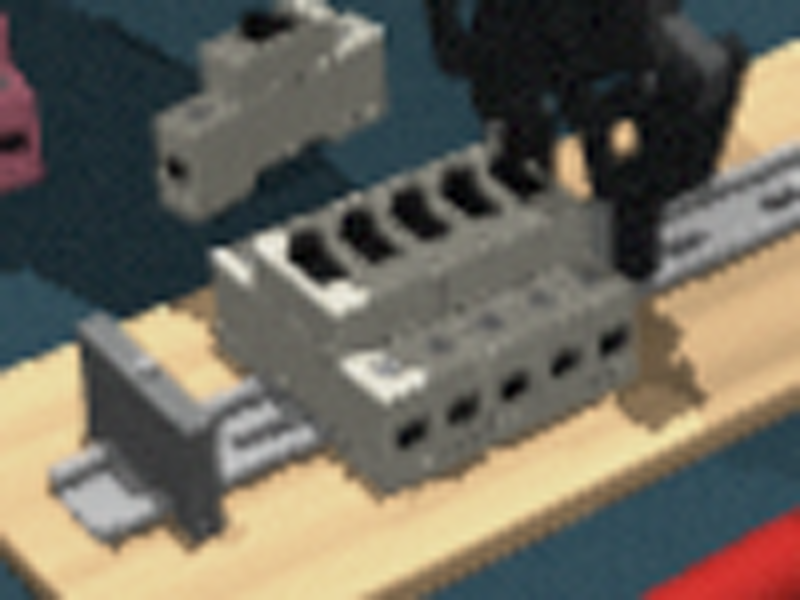

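The train is intact and upright, with about 43 mm left.

>>> move_arm(
  commands=[
    [[-0.02, -0.07, 0], [0, 0, 0], 0],
    [[-0.02, -0.07, 0], [0, 0, 0], 0],
    [[-0.02, -0.07, 0], [0, 0, 0], 0],
    [[-0.02, -0.07, 0], [0, 0, 0], 0],
    [[-0.02, -0.07, 0], [0, 0, 0], 0],
  ],
)

```text
clock: 7.55
tcp_pos: [0.571, -0.0548, 0.0125]
orientation: [0.0, 0.8, 0.6, 0.0]
wrist_force: [1.0, 3.1, 0.8]
finger_gap: 0.0426
```

>>> move_arm(
  commands=[
    [[-0.02, -0.07, 0], [0, 0, 0], 0],
    [[-0.02, -0.07, 0], [0, 0, 0], 0],
    [[-0.02, -0.07, 0], [0, 0, 0], 0],
    [[-0.02, -0.07, 0], [0, 0, 0], 0],
    [[-0.02, -0.07, 0], [0, 0, 0], 0],
  ],
)

```text
clock: 8.05
tcp_pos: [0.5669, -0.0687, 0.0125]
orientation: [-0.0, 0.8, 0.6, 0.0]
wrist_force: [0.9, 4.5, 2.1]
finger_gap: 0.0429
```

>>> move_arm(
  commands=[
    [[-0.014, -0.048, 0], [0, 0, 0], 0],
    [[-0.014, -0.048, 0], [0, 0, 0], 0],
    [[-0.014, -0.048, 0], [0, 0, 0], 0],
  ],
)

```text
clock: 8.35
tcp_pos: [0.5653, -0.0744, 0.0126]
orientation: [-0.0, 0.8, 0.6, 0.0]
wrist_force: [0.4, 5.3, 2.4]
finger_gap: 0.0425
```

```bash
python3 look3.py q3
```

```text
8.35 [ 0.5653 -0.0744  0.0126] [0.37 5.33 2.41]
```

View pics/q3.png

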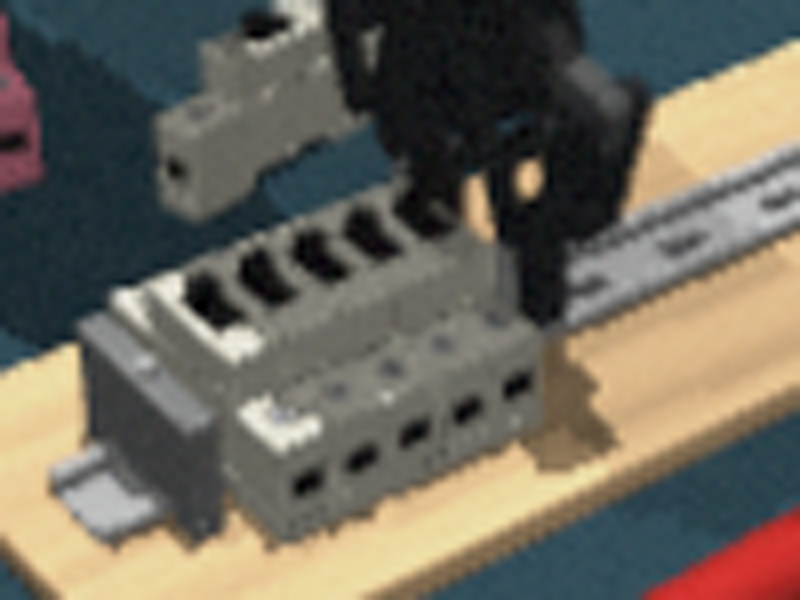

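About 8–9 mm left. I'll go slower and watch for the force rise.

>>> move_arm(
  commands=[
    [[-0.014, -0.048, 0], [0, 0, 0], 0],
    [[-0.014, -0.048, 0], [0, 0, 0], 0],
    [[-0.007, -0.024, 0], [0, 0, 0], 0],
  ],
)

```text
clock: 8.7
tcp_pos: [0.5638, -0.0791, 0.0125]
orientation: [-0.0, 0.8, 0.6, 0.0]
wrist_force: [0.4, 5.1, 2.5]
finger_gap: 0.0427
```

>>> move_arm(
  commands=[
    [[-0.007, -0.024, 0], [0, 0, 0], 0],
    [[-0.007, -0.024, 0], [0, 0, 0], 0],
  ],
)

```text
clock: 8.9
tcp_pos: [0.5633, -0.0809, 0.0125]
orientation: [-0.0, 0.8, 0.6, 0.0]
wrist_force: [-0.0, 5.5, 3.0]
finger_gap: 0.0428
```

>>> move_arm(
  commands=[
    [[-0.007, -0.024, 0], [0, 0, 0], 0],
    [[0, 0, 0], [0, 0, 0], 0],
  ],
)

```text
clock: 9.1
tcp_pos: [0.563, -0.082, 0.0125]
orientation: [-0.0, 0.8, 0.6, -0.0]
wrist_force: [-0.7, 5.4, 3.4]
finger_gap: 0.0427
```

```bash
python3 look3.py q4
```

```text
9.1 [ 0.563  -0.082   0.0125] [-0.68  5.4   3.35]
```

View pics/q4.png

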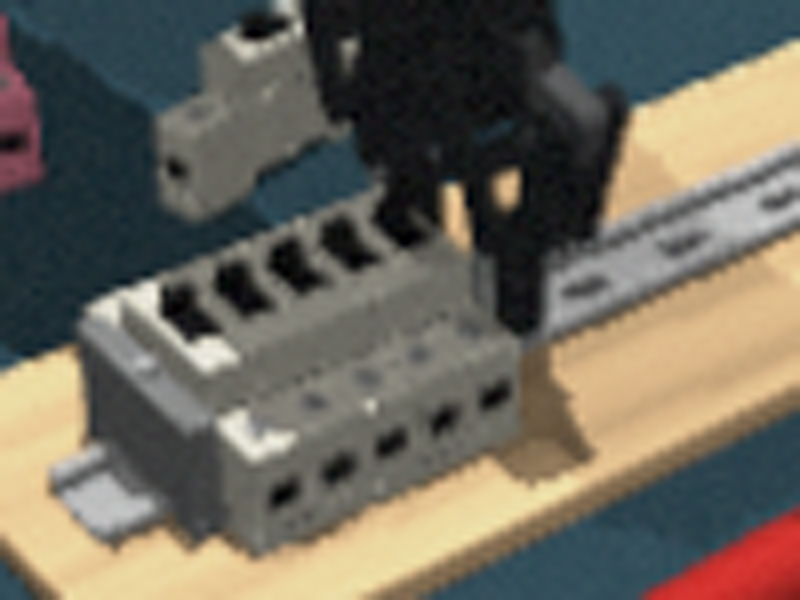

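>>> move_arm(
  commands=[
    [[-0.007, -0.024, 0], [0, 0, 0], 0],
    [[0, 0, 0], [0, 0, 0], 0],
  ],
)

```text
clock: 9.35
tcp_pos: [0.5628, -0.0825, 0.0125]
orientation: [-0.0, 0.8, 0.6, 0.0]
wrist_force: [0.9, 6.7, 3.2]
finger_gap: 0.0426
```

>>> move_arm(
  commands=[
    [[-0.005, -0.018, 0], [0, 0, 0], 0],
    [[0, 0, 0], [0, 0, 0], 0],
  ],
)

```text
clock: 9.55
tcp_pos: [0.5628, -0.0825, 0.0125]
orientation: [-0.001, 0.8, 0.6, 0.001]
wrist_force: [1.2, 8.3, 3.3]
finger_gap: 0.0426
```

The TCP has stalled while the force rises, so the row is at the stop. I'll press a little more to close any gaps.

>>> move_arm(
  commands=[
    [[-0.014, -0.048, 0], [0, 0, 0], 0],
    [[0, 0, 0], [0, 0, 0], 0],
  ],
)

```text
clock: 9.75
tcp_pos: [0.5628, -0.0825, 0.0126]
orientation: [-0.002, 0.8, 0.6, 0.003]
wrist_force: [2.8, 15.3, 2.6]
finger_gap: 0.0426
```

>>> move_arm(
  commands=[
    [[-0.014, -0.048, 0], [0, 0, 0], 0],
    [[0, 0, 0], [0, 0, 0], 0],
  ],
)

```text
clock: 9.95
tcp_pos: [0.5629, -0.0825, 0.0127]
orientation: [-0.003, 0.799, 0.601, 0.004]
wrist_force: [5.1, 22.3, 2.6]
finger_gap: 0.0426
```

```bash
python3 look3.py q5
```

```text
9.95 [ 0.5629 -0.0825  0.0127] [ 5.12 22.34  2.58]
```

View pics/q5.png

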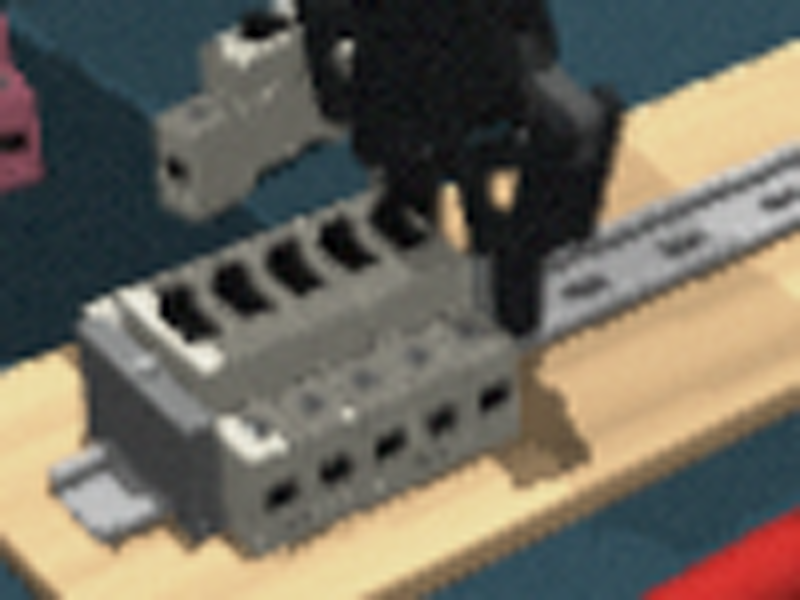

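Butted at the stop at 22 N with no gaps. I'll back straight off along the rail, then lift.

>>> move_arm(
  commands=[
    [[0.028, 0.096, 0], [0, 0, 0], 0],
    [[0.035, 0.12, 0], [0, 0, 0], 0],
    [[0.07, 0.24, 0], [0, 0, 0], 0],
    [[0.07, 0.24, 0], [0, 0, 0], 0],
    [[0.07, 0.24, 0], [0, 0, 0], 0],
  ],
)

```text
clock: 10.5
tcp_pos: [0.5726, -0.0498, 0.0124]
orientation: [0.0, 0.8, 0.599, -0.0]
wrist_force: [0.0, 0.2, -0.2]
finger_gap: 0.0424
```

>>> move_arm(
  commands=[
    [[0.14, 0.48, 0], [0, 0, 0], 0],
    [[0, 0, 0.8], [0, 0, 0], 0],
    [[0, 0, 0.9], [0, 0, 0], 0],
    [[0, 0, 0.9], [0, 0, 0], 0],
    [[0, 0, 0.9], [0, 0, 0], 0],
  ],
)

```text
clock: 11.0
tcp_pos: [0.578, -0.0304, 0.1538]
orientation: [0.0, 0.8, 0.6, -0.0]
wrist_force: [1.8, 0.2, -0.3]
finger_gap: 0.0429
```

>>> move_arm(
  commands=[
    [[0, 0, 0.9], [0, 0, 0], 0],
    [[0, 0, 0], [0, 0, 0], 0],
    [[0, 0, 0], [0, 0, 0], 0],
  ],
)

```text
clock: 11.3
tcp_pos: [0.5788, -0.0307, 0.1894]
orientation: [0.001, 0.8, 0.6, 0.001]
wrist_force: [-0.2, -0.6, -0.4]
finger_gap: 0.0426
```

```bash
python3 look3.py q6; python3 look.py q7; python3 - <<'E'
from workcell import env,eyes
import cv2,numpy as np
cv2.imwrite('pics/w8.png',eyes.read_camera('wrist')['frame'][:,:,::-1])
print(np.abs(env.get_state()['qvel']).max())
E
```

```text
11.3 [ 0.5788 -0.0307  0.1894] [-0.15 -0.64 -0.44]
11.35 [ 0.5779 -0.0306  0.188 ] [-0.3 -0.1 -0.9] 0.04287085795114543
0.003944985259724476
```

View pics/q6.png

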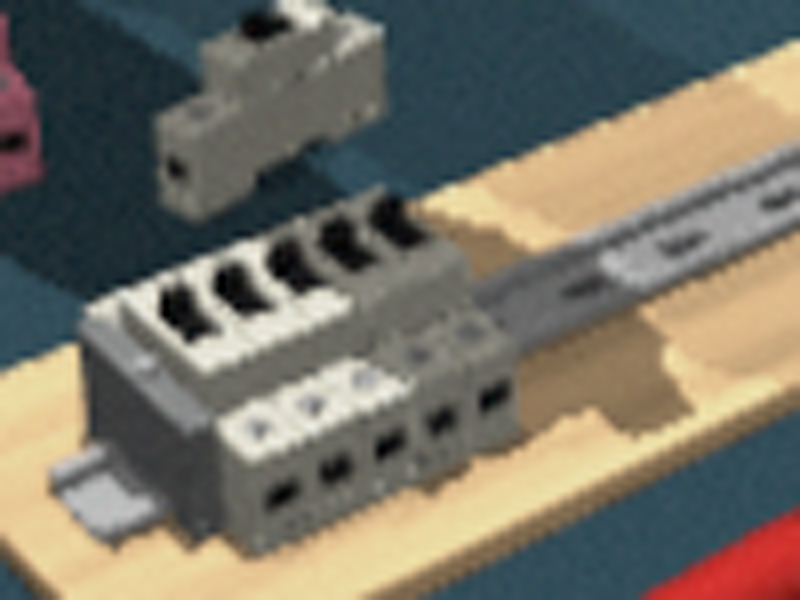

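View pics/q7b.png

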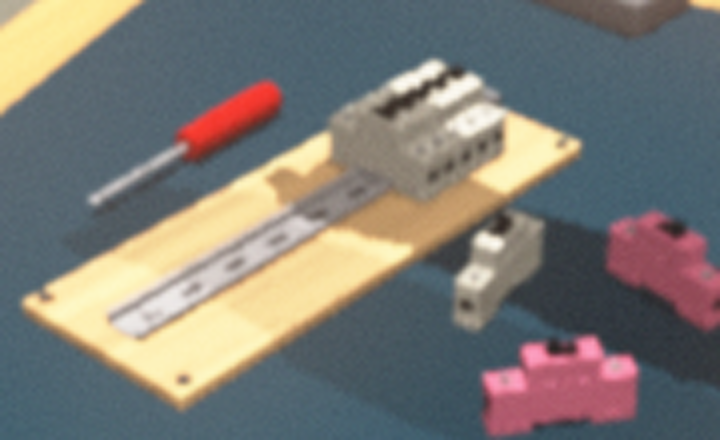

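View pics/w8.png

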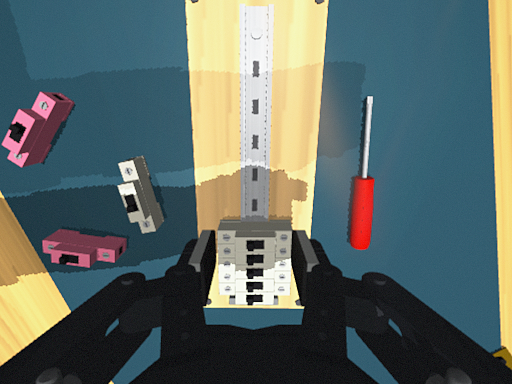

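```bash
python3 - <<'E'
import pickle
from h import *
from workcell import job
d=pickle.load(open('c0.pkl','rb'));S=d['scene']
c=np.array([.576,-.035]);u=np.array([.281,.960])
for q in [(213.1,219.1),(219.9,216.2),(226.6,213.2),(233.4,210.3),(240,207.75)]: print(round(float((ray(S,q,.0685)[:2]-c)@u),4))
print(job.hand_in())
E
```

```text
-0.1424
-0.1245
-0.1061
-0.0874
-0.0694
the job is handed in; nothing more can be done
None
```

I pushed the five-breaker row along the rail until the leading breaker butted against the end stop, then handed the job in at about 11.5 s. I pushed with both fingers, half open, about 10 mm above the rail. I pressed at the stop to about 22 N, backed off along the rail, and lifted clear.

**Row:** the toggles sit 17.9, 18.4, 18.7 and 18.0 mm apart. That gives 73 mm from first to last (limit 75), and an exact closed row is 72.

**End stop:** the first breaker reads -0.142 m along the board, and being against the stop means about -0.141 to -0.143. While pressing, the arm stalled as the force rose.

**Other checks:** in the last pictures all five breakers are upright. The spare, screwdriver and pink look-alikes are where they started. I did not look at the jar and meter again after the push, but the arm never went near them.

**One disagreement:** two-camera measurement put the fingertips about 17 mm above the reported TCP, while the text says they stand 19 mm ahead of it. I went by the cameras and came down in small force-checked steps. There was no contact force even where the text's figures would have had the tips inside the board.

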